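# Prism in the spotlight

## Task

Set up the colour demonstration: pull the spotlight's shutter all the way up by its crossbar and leave it open, then pick up the triangular glass prism by its two frosted ends, never touching its polished sides with the fingers, and hold it in the light path about midway between the lamp's slit and the white card, point up and level, its length straight across the beam and the beam meeting its middle. Finish while still holding it there in the air, steady; do not put it down or let go. Leave everything else on the table where it is and do not bump the card.

Things in the scene. Friction and masses are not known exactly. Their poses are not given: they have to be found in the camera images.
- lamp: Small grey and black profile spotlight, fixed to the table at the robot's left, aimed at the white card: a round black base 124 mm across and a U-shaped yoke carrying the tilted head. Origin: centre of the base's underside, on the table; x points level towards the card (its yaw varies), z up.
- lamp_head: Tilted head of the lamp, fixed. Origin: on the head's long axis at the yoke pivot, 95 mm above the table; x is the direction of the light beam (always 20 degrees up from level), y level across it, z up, leaning 20 degrees back. Barrel 56 mm across. A square shutter gate (70 x 70 mm, x = 15 to 35 mm) crosses it, its top at z = 35 mm.
- slit (a point): Centre of the lit slit (26 mm wide along the head's y, 4 mm tall) in the lamp's round front cap (64 mm across), at x = 122 mm, y = z = 0 of the head, about 137 mm above the table. The light path is the straight line from here along the head's x axis, rising 20 degrees, towards the card.
- shutter (a joint): Travel (m) of the shutter blade in the lamp's gate: 0 = fully down (dark), 0.030 = fully up at its stop (open). It slides along the head's z axis: up, leaning 20 degrees back from the card. About 2.5 N of friction holds it wherever it is left. Starts at 0 to 0.004.
- shutter_bar (a point): Middle of the shutter's black crossbar, 13 mm in diameter, 40 mm long, level across the beam (along the head's y) on a flat steel blade 18 mm wide. With the shutter down it is at x = 25, z = 74 mm of the head: about 173 mm above the table, 39 mm above the gate; it rises with the shutter. Can be pinched from above by its two ends or across its thickness.
- prism: Loose clear glass equilateral prism, 50 mm long, sides 32 mm wide, 27.7 mm high, about 55 g, lying on one side, point up, on the near-black felt. Origin: centre of its underside; x along its length, z up. The triangular ends (x = -25, +25 mm) are frosted white; the three long sides are polished, fingers must not touch them. The only triangular piece of glass.
- prism_mid (a point): Middle of the prism: centre of its length, half way up, 13.9 mm above its underside. This point belongs in the beam.
- end_a: The prism's frosted triangular end at x = -25 mm (a 2 mm layer); same frame as prism.
- end_b: The prism's frosted triangular end at x = +25 mm (a 2 mm layer); same frame as prism.
- card: White card 180 mm wide and 6 mm thick in a low wooden stand, fixed to the table, its top edge 212 mm above the table, about 380 mm in front of the lamp's pivot (about 265 mm from the slit, measured level). Origin: under the middle of the card, on the table; x points away from the lamp (the stand's feet reach 75 mm behind the card), y along the card's width.
- felt: Near-black felt pad 300 x 220 x 3 mm fixed flat on the table at the robot's right; origin: centre of its underside; its top is 3 mm above the table. The glass pieces and a pencil sharpener lie on it.
- glass_block: Loose rectangular glass block 60 x 36 x 18 mm on the felt; leave it. Origin: centre of its underside.
- half_round: Loose half-round glass block (half disc of radius 32 mm, 18 mm thick) lying flat on the felt; leave it. Origin: on its underside, 13 mm inside the flat edge.
- sharpener: Small loose aluminium pencil sharpener 26 x 16 x 12 mm on the felt; leave it. Origin: centre of its underside.
- tub: Loose white plastic tub, 96 mm across the rim, 85 mm high, near the robot's left front; leave it. Origin: centre of its underside.
- tape_roll: Loose roll of paper tape, 94 mm across, 24 mm high, beyond the lamp; leave it. Origin: centre of its underside.
- ink_bottle: Loose small ink jar, 48 mm across, 62 mm high, beyond the felt; leave it. Origin: centre of its underside.
- eraser: Loose white eraser 45 x 22 x 12 mm between the robot and the lamp; leave it. Origin: centre of its underside.
- brush: Loose paint brush 160 mm long lying beyond the beam; leave it. Origin: under the middle of its length.

How it is judged:
By the outcome, as a careful person would: the job done as asked, in the order asked, and still so for the second after the job is handed in, while the arm keeps its last pose, push and grip.
It also fails if it takes over 54 s, if anything falls off the work surface, if the arm or the gripper's body presses on something with over 40 N, if the wrist force passes 120 N, or if a joint passes its speed limit or range.

## Robot

A 6-joint arm with a two-finger parallel gripper is mounted at the origin on the work surface. World frame = base frame: x ahead of the robot, y to its left, z up, the work surface at z = 0. Lengths are in m, angles in rad, forces in N, time in s.
With the tool pointing down it reaches from about 0.325 to 0.85 m from the base axis. Payload 4.4 kg.
Tool frame: the origin (TCP) lies midway between the tips of the shut fingers; the grasp point (between the pads) lies 19 mm behind it; z points along the fingers, y is the line along which they close (so a half turn about z gives the same grasp; the last joint's range is limited). The gripper opens to 94 mm and grips with 3 to 60 N. Pads are 16 mm wide; open, the fingers measure 119 mm over their backs; the gripper's body (75 mm by 177 mm) begins 78 mm behind the grasp point.
Start: joints at [-1.421, 0.207, 1.542, -0, 1.393, -0.15], TCP at [0.17, -0.549, 0.205] pointing down, gripper open.
Joint ranges: [-2.73, 2.73], [-0.86, 2.22], [0.23, 2.46], [-1.11, 4.25], [0.08, 2.63], [-2.82, 2.82]. Speed limits (rad/s): [2.79, 2.79, 3.14, 3.14, 3.14, 3.14].

## Interface

Orientations are given as a unit quaternion [w, x, y, z].
In Python, from plant import robot gives the robot as it stands.
- The arm moves only by the tool shift_gripper, called after "Emit:" by a JSON object that holds its "fn" and its "kwargs". Schema: {"type":"object","properties":{"increments":{"type":"object","properties":{"ticks":{"type":"array","items":{"type":"array","items":{"type":"number"},"minItems":7,"maxItems":7},"minItems":1,"maxItems":10}},"additionalProperties":false,"required":["ticks"]},"only":{"type":"string"},"quiet":{"type":"boolean"},"lines":{"type":"string"}},"required":["increments"],"additionalProperties":false}. increments is an object whose key "ticks" holds a list of rows, 1 to 10 of them, each of 7 numbers: the finger opening in m, then dx, dy, dz in units of 100 mm, then a rotation vector rx, ry, rz in units of 0.25 rad; each row is the pose to reach, as a shift and turn from the pose commanded when the call began, along the tool's axes at that moment; what a row does not reach only later rows make up. A row lasts 1/8 s, in which the tool goes at most 0.0625 m and 0.188 rad, less where a joint would pass 70% of its speed; a pose out of reach is approached as far as the arm can. The fingers move at their own pace and stop on an object; the grip force is fixed at half the most. Time passes only in rows, so rows that do not move let the fingers close. The tool returns the time, the measured TCP pose, the force, the opening and the grip force at its end. only (a regular expression) keeps the lines of the reply that match it, lines (a string "A,B") keeps lines A to B, and quiet returns only ok. Input that does not fit is refused with a message, and nothing moves.
- robot.sense(): the state, without advancing time (a new reading comes with each control period).
- robot.read_camera(name): name is "scene" or "top"; returns the picture (400x640x3 uint8, red, green, blue); there is no depth.
- robot.camera_info(name): a dict with "vfov" (degrees; the focal length in pixels is half the picture's height over the tangent of half this angle, whatever the lens; pixels are square), "cx", "cy" (the principal point, pixels), "R" (3x3) and "t" (3): a world point X has camera coordinates R X + t. Camera axes: x right, y down, z forward; pixel columns grow to the right and rows downward; lengths in m; the calibration is good to about 2 mm. A picture is of the moment at which its call begins. camera_info takes no time and is no camera call.
- robot.finish_job(): hands the job in; it is judged then, once.
The state is a dict: "time": time; "qpos": joint angles; "joint_velocities": joint speeds; "joint_efforts": joint torques, N m; "tool_pos": TCP position; "tool_rot": TCP orientation; "ft_force": force on the tool from outside, world axes, zero at the start; "torque": the same for the moment, N m; "opening": finger opening in m; "gripper_force": force on a finger pad.
Only numpy, scipy, OpenCV 4.12 (cv2) and the standard library are available. Lean on these libraries where they do the work, as an engineer would, in place of code of your own. Each camera call takes 0.05 s, during which the arm holds its last target. There are 200 camera calls.

## Working session

There is one attempt and no reset: what is moved stays moved. The work goes in short steps, Python scripts to look and compute and a tool call to move; the robot and the scene stay as the last step left them, time stands still between calls to the robot, and variables do not carry over. Pictures are saved under pics/ and viewed, at most 10 in all, crops included, and the job is handed in when it is done.

```bash
ls; mkdir -p pics; python3 - <<'E'
from plant import robot
import cv2,numpy as np
for n in("scene","top"):
    im=robot.read_camera(n); cv2.imwrite(f"pics/{n}0.png",im[:,:,::-1]); 
    print(n,robot.camera_info(n))
s=robot.sense();print(s)
E
```

```text
pics
plant.py
scene {'vfov': 57.224368892080115, 'cx': 318.9360246917086, 'cy': 190.75600044385263, 'R': array([[-0.14801389,  0.98890009, -0.01298046],
       [ 0.61971269,  0.08251097, -0.78047942],
       [-0.77074514, -0.12356595, -0.62504671]]), 't': array([ 0.10330038, -0.23883572,  1.57883906])}
top {'vfov': 52.17229876868605, 'cx': 321.4341589733829, 'cy': 204.93892790295243, 'R': array([[ 0.01693259, -0.99985498, -0.00181632],
       [-0.99873428, -0.0168275 , -0.04739909],
       [ 0.04736165,  0.00261661, -0.99887438]]), 't': array([-0.03488409,  0.53720817,  1.15411132])}
{'time': 0.1, 'qpos': array([-1.42151909e+00,  2.07317278e-01,  1.54274895e+00, -1.30037384e-05,
        1.39354460e+00, -1.50531827e-01]), 'joint_velocities': array([ 0.00053287, -0.0017126 , -0.00105205,  0.00053829,  0.00135669,
        0.00033202]), 'joint_efforts': array([-3.37095262e-04, -3.71864676e+01, -2.82292682e+01,  7.00154481e-02,
        3.11228167e-02, -5.96697441e-05]), 'tool_pos': array([ 0.16967917, -0.54864592,  0.20444636]), 'tool_rot': array([-1.00909048e-03,  9.88784664e-01,  1.49344801e-01, -5.76584245e-06]), 'ft_force': array([-0.3605294 ,  0.30294895,  0.34220231]), 'torque': array([-0.02014971, -0.01748526, -0.01072544]), 'gripper_force': 0.0, 'opening': 0.09415442233019541}
```
View pics/scene0.png

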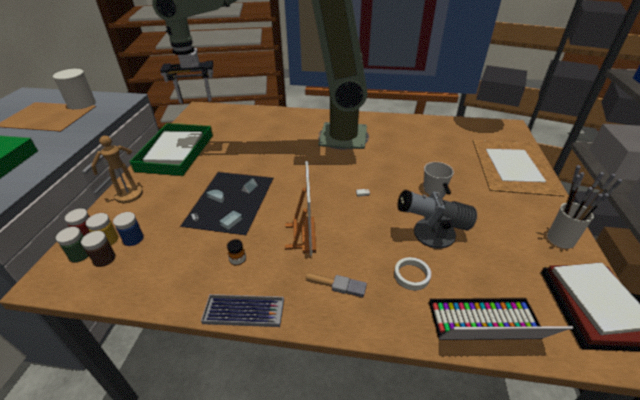

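View pics/top0.png

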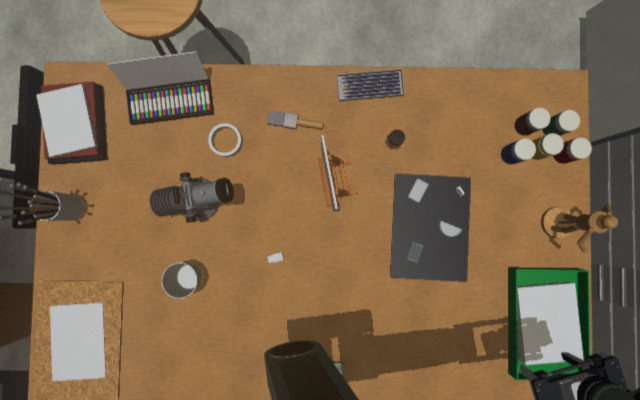

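The scene view shows the lamp at about (435,215), the card at (308,208) and the felt at (228,203) with glass pieces. The top view shows the lamp at (192,197), the card at (330,173) and glass pieces at (418,190), (451,229) and (415,252). I'll zoom in on these.

```bash
cat > h.py <<'E'
import cv2,numpy as np
from plant import robot
C={n:robot.camera_info(n) for n in("scene","top")}
def f(n): return 200/np.tan(np.radians(C[n]["vfov"]/2))
def ray(n,u,v):
    c=C[n]; R=c["R"]; d=R.T@np.array([(u-c["cx"])/f(n),(v-c["cy"])/f(n),1]); return -R.T@c["t"],d/np.linalg.norm(d)
def plane(n,u,v,z): o,d=ray(n,u,v); return o+d*(z-o[2])/d[2]
def two(a,b):
    o1,d1=ray("scene",*a);o2,d2=ray("top",*b)
    s=np.linalg.lstsq(np.c_[d1,-d2],o2-o1,rcond=None)[0]; p,q=o1+s[0]*d1,o2+s[1]*d2
    return (p+q)/2,np.linalg.norm(p-q)
def proj(n,X): c=C[n];p=c["R"]@np.asarray(X)+c["t"];return np.array([f(n)*p[0]/p[2]+c["cx"],f(n)*p[1]/p[2]+c["cy"]])
def crop(im,x,y,w,h,k,g=1.6):
    o=cv2.resize(im[y:y+h,x:x+w],None,fx=k,fy=k,interpolation=cv2.INTER_CUBIC)
    return (255*(o/255.)**(1/g)).astype(np.uint8)
E
python3 - <<'E'
from h import *
t=cv2.imread("pics/top0.png");s=cv2.imread("pics/scene0.png")
# each 100x75 at 4
tiles=[crop(t,140,160,100,75,4),crop(s,390,175,100,75,4),crop(t,385,172,100,75,4),crop(t,385,210,100,75,4)]
cv2.imwrite("pics/m1.png",np.vstack([np.hstack(tiles[:2]),np.hstack(tiles[2:])]))
s2=crop(s,180,168,100,75,8);cv2.imwrite("pics/m2.png",s2)
E
```

View pics/m1.png

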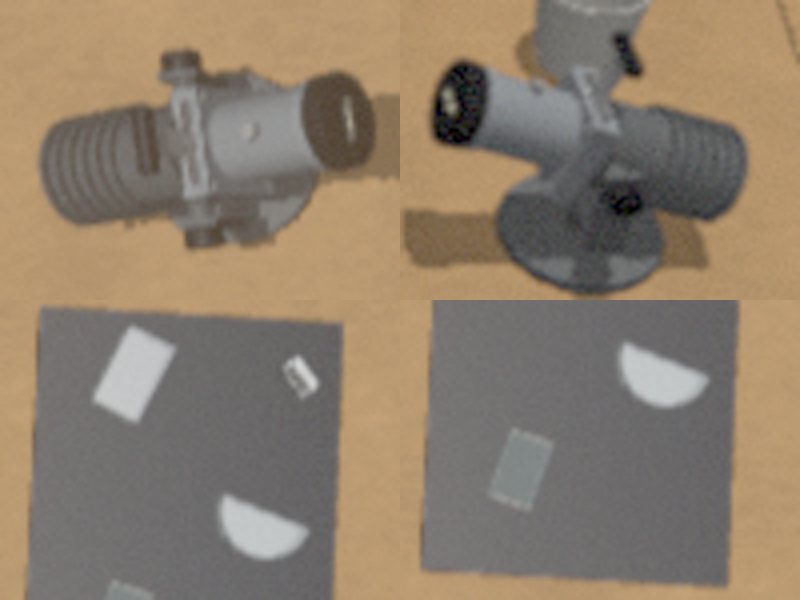

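View pics/m2.png

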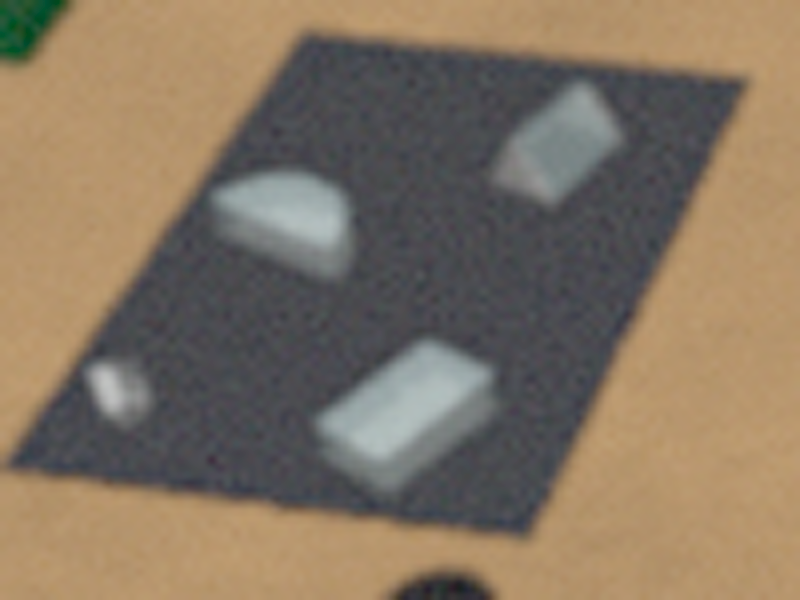

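The prism is at about top (414.7,252) and scene (250,186), with frosted ends. In the top view the crossbar is the dark strip near (176,195) and the slit is near (227,189). In the scene view the crossbar is near (446.5,188) and the slit near (402,200).

```bash
cat > m.py <<'E'
from h import *
from scipy.optimize import least_squares
def px(x,y,ox,oy,tx,ty): return np.array([ox+(x-tx+.5)/4-.5, oy+(y-ty+.5)/4-.5])
T=lambda x,y:px(x,y,140,160,0,0); S=lambda x,y:px(x,y,390,175,400,0)
if __name__=="__main__":
    print("slit",two(S(450,102),T(349,118))); print("bar",two(S(628,55),T(146,142)))
    a=np.radians(20)
    hd=lambda x,y,z:np.array([x*np.cos(a)-z*np.sin(a),y,.095+x*np.sin(a)+z*np.cos(a)])
    obs=[("top",T(349,118),hd(.122,0,0)),("scene",S(450,102),hd(.122,0,0)),
     ("top",T(146,142),hd(.025,0,.0785)),("scene",S(628,55),hd(.025,0,.0755)),
     ("top",T(193,150),hd(0,0,0))]
    def W(p,q): c,s=np.cos(p[2]),np.sin(p[2]); return np.array([p[0]+c*q[0]-s*q[1],p[1]+s*q[0]+c*q[1],q[2]])
    r=least_squares(lambda p:np.concatenate([proj(n,W(p,q))-u for n,u,q in obs]),[.5,.3,-1.5])
    print(r.x,np.degrees(r.x[2]),r.fun.reshape(-1,2).round(2))
    print("slit",W(r.x,hd(.122,0,0)),"bar",W(r.x,hd(.025,0,.074)))
    t=cv2.imread("pics/top0.png")
    g=cv2.cvtColor(t,cv2.COLOR_BGR2GRAY)
    print(g[240:266,402:430])
E
python3 m.py
```

```text
slit (array([0.56841146, 0.21779893, 0.13449285]), np.float64(0.0016621246649455843))
bar (array([0.54834738, 0.33365824, 0.17283966]), np.float64(0.0016091250046841282))
[ 0.54899524  0.32985958 -1.39468177] -79.90937934653907 [[-0.21 -0.32]
 [-0.49 -0.44]
 [-0.8  -0.16]
 [-0.74 -0.41]
 [-0.18 -0.14]]
slit [0.56908125 0.21699039 0.13672646] bar [0.54867686 0.33164865 0.17308776]
[[ 74  75  74  75  70  71  73  71  71  73  74  70  73  70  67  70  72  69
   70  68  69  69  67  68  67  67  68  67]
 [ 74  72  74  72  73  71  70  73  72  73  72  75  71  69  70  68  69  69
   68  71  68  68  68  72  69  66  65  69]
 [ 73  72  72  74  72  74  73  70  72  71  79  99  94  75  73  73  71  67
   70  68  71  68  69  66  66  67  64  66]
 [ 74  75  74  73  71  71  72  71  71  76  89 104  98  92 100  92  81  79
   73  72  69  65  65  67  70  67  68  69]
 [ 74  75  73  70  70  72  71  72  73  75  95  92  94  96 102 102  99 102
   93  82  71  69  69  66  64  67  66  65]
 [ 74  73  74  72  73  73  72  73  70  78  92  90  91  92  91  94 100 106
  100 101  93  80  67  68  68  66  69  65]
 [ 72  72  74  
[... 1625 characters left out ...]
 73  75  76  73  74  74  76  83  96  99  96 107 106  98  93  96  76  70
   71  68  69  71  67  71  69  69  66  70]
 [ 73  73  76  74  73  72  72  72  76  77  83  96 102  94 100 100  74  70
   70  69  71  71  69  66  68  65  68  68]
 [ 77  72  76  74  75  75  72  73  73  73  72  74  81  81  89  87  73  71
   69  68  71  68  69  68  69  67  66  69]
 [ 74  74  74  72  72  73  74  73  72  73  73  73  70  70  76  72  70  69
   70  68  70  67  68  68  71  68  66  66]
 [ 77  74  75  76  76  75  73  73  71  71  71  71  70  73  69  70  72  69
   67  69  72  68  70  68  69  68  68  68]
 [ 73  74  75  75  75  72  73  75  70  71  71  71  71  74  73  69  71  72
   68  70  70  66  69  70  67  67  68  68]]
```

```bash
cat >> h.py <<'E'
from scipy.spatial.transform import Rotation as Ro
def go(pos,phi,R=None):
    "shift in the tool's axes to reach TCP pos, tool down, tool x at heading phi (deg)"
    s=robot.sense(); q=s["tool_rot"]; A=Ro.from_quat([q[1],q[2],q[3],q[0]])
    c,n=np.cos(np.radians(phi)),np.sin(np.radians(phi))
    B=Ro.from_matrix(np.array([[c,n,0],[n,-c,0],[0,0,-1]]).T) if R is None else R
    d=A.inv().apply(np.asarray(pos)-s["tool_pos"]); print("shift",d.round(4),"|d|",np.linalg.norm(d).round(3),"turn",(A.inv()*B).as_rotvec().round(4))
E
cat > p.py <<'E'
from h import *
g=cv2.cvtColor(cv2.imread("pics/top0.png"),cv2.COLOR_BGR2GRAY)
m=np.zeros_like(g); m[238:268,400:432]=(g[238:268,400:432]>81)*255
k=cv2.resize(m[238:268,400:432],None,fx=1,fy=1)
cn=max(cv2.findContours(m,cv2.RETR_EXTERNAL,cv2.CHAIN_APPROX_NONE)[0],key=cv2.contourArea)
r=cv2.minAreaRect(cn);b=cv2.boxPoints(r);print(r)
P=np.array([plane("top",*q,.003) for q in b]);print(P.round(4),P.mean(0).round(4))
e=np.roll(P,-1,0)-P; print(np.linalg.norm(e,axis=1).round(4),np.degrees(np.arctan2(e[:,1],e[:,0])).round(1))
M=cv2.moments(m,True);print("centroid",plane("top",M["m10"]/M["m00"],M["m01"]/M["m00"],.003),np.degrees(.5*np.arctan2(2*M["mu11"],M["mu20"]-M["mu02"])))
for uv in [(322,137),(336,210)]: print("card top",plane("top",*uv,.212))
go([.5487,.3316,.30],100.1)
E
python3 p.py
```

```text
((414.70001220703125, 251.90000915527344), (11.384199142456055, 18.973663330078125), 18.43494987487793)
[[ 0.3872 -0.2712  0.003 ]
 [ 0.4388 -0.288   0.003 ]
 [ 0.429  -0.319   0.003 ]
 [ 0.3774 -0.3021  0.003 ]] [ 0.4081 -0.2951  0.003 ]
[0.0543 0.0325 0.0543 0.0324] [ -18.1 -107.5  161.9   72.6]
centroid [ 0.40776853 -0.29489139  0.003     ] -69.9050756537171
card top [ 0.69060707 -0.02492952  0.212     ]
card top [ 0.51686371 -0.06099454  0.212     ]
shift [ 0.6221 -0.7292 -0.0939] |d| 0.963 turn [-1.4000e-03 -1.7000e-03 -1.4473e+00]
```

Units first: shifts go in units of 100 mm and turns go in units of 0.25 rad. So -0.729 m is -7.29, 0.622 m is 6.22, -1.447 rad is -5.788.

Emit:
{"fn": "shift_gripper", "kwargs": {"increments": {"ticks":[[0.094,0,0,-0.6,0,0,0],[0.094,0,0,-0.96,0,0,0],[0.094,6.22,-7.29,-0.96,0,0,-5.788],[0.094,6.22,-7.29,-0.96,0,0,-5.788],[0.094,6.22,-7.29,-0.96,0,0,-5.788],[0.094,6.22,-7.29,-0.96,0,0,-5.788],[0.094,6.22,-7.29,-0.96,0,0,-5.788],[0.094,6.22,-7.29,-0.96,0,0,-5.788],[0.094,6.22,-7.29,-0.96,0,0,-5.788],[0.094,6.22,-7.29,-0.96,0,0,-5.788]]}}}

```text
time: 1.35
tool_pos: [0.3677, -0.0881, 0.3013]
tool_rot: [0.0, 0.641, 0.768, 0.0]
ft_force: [0.5, 0.8, 0.4]
opening: 0.0941
gripper_force: 0.0
```

```bash
python3 -c "
from h import *
go([.5487,.3316,.30],100.1)"
```

```text
shift [0.3805 0.2533 0.0013] |d| 0.457 turn [0.0005 0.0004 0.0039]
```

To row units: 0.38 m is 3.8, 0.253 m is 2.53.

Emit:
{"fn": "shift_gripper", "kwargs": {"increments": {"ticks":[[0.094,3.8,2.53,0,0,0,0],[0.094,3.8,2.53,0,0,0,0],[0.094,3.8,2.53,0,0,0,0],[0.094,3.8,2.53,0,0,0,0],[0.094,3.8,2.53,0,0,0,0],[0.094,3.8,2.53,0,0,0,0],[0.094,3.8,2.53,0,0,0,0],[0.094,3.8,2.53,0,0,0,0],[0.094,3.8,2.53,0,0,0,0]]}}}

```text
time: 2.48
tool_pos: [0.5497, 0.3294, 0.2998]
tool_rot: [-0.001, 0.641, 0.767, -0.001]
ft_force: [-0.2, -0.6, 0.2]
opening: 0.094
gripper_force: 0.0
```

```bash
python3 -c "
from h import *
go([.5487,.3316,.20],100.1)"
```

```text
shift [ 0.0024 -0.0003  0.0998] |d| 0.1 turn [-0.0025  0.0007  0.0018]
```

To row units: 0.143 m is 1.43, 0.12 m is 1.2.

Emit:
{"fn": "shift_gripper", "kwargs": {"increments": {"ticks":[[0.094,0.02,0,0.6,0,0,0],[0.094,0.02,0,1,0,0,0],[0.094,0.02,0,1.2,0,0,0],[0.094,0.02,0,1.43,0,0,0],[0.094,0.02,0,1.43,0,0,0]]}}}

```text
time: 3.1
tool_pos: [0.5488, 0.329, 0.1574]
tool_rot: [-0.001, 0.643, 0.766, -0.001]
ft_force: [-0.1, -0.7, 0.1]
opening: 0.0942
gripper_force: 0.0
```

```bash
python3 - <<'E'
from h import *
s=cv2.cvtColor(robot.read_camera("scene"),cv2.COLOR_RGB2BGR);t=cv2.cvtColor(robot.read_camera("top"),cv2.COLOR_RGB2BGR)
cv2.imwrite("pics/a1.png",np.hstack([crop(s,385,120,100,130,4),crop(t,130,130,100,130,4)]))
print(robot.sense()["ft_force"])
E
```

```text
[0.02078921 0.92193608 0.47071078]
```

View pics/a1.png

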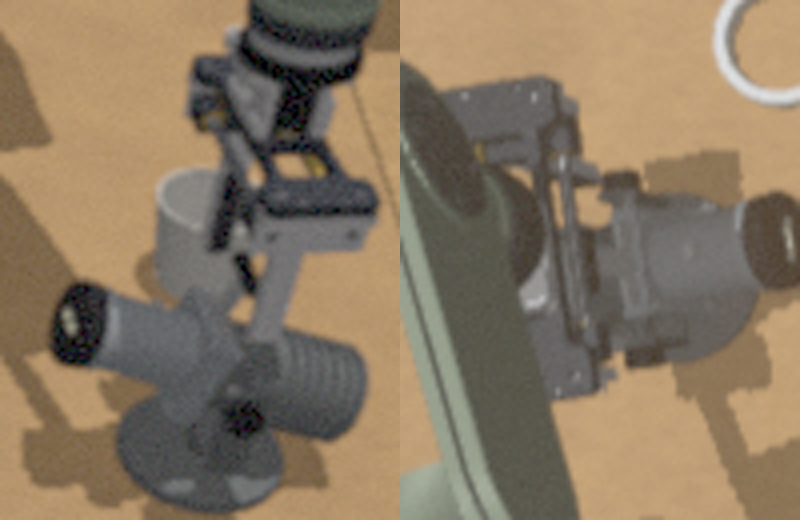

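The fingers straddle the crossbar, which shows at tile pixels (245,265) between them, and nothing is touching. Next I close the gripper.

To row units: 0.002 m is 0.02, 0.001 m is 0.01.

Emit:
{"fn": "shift_gripper", "kwargs": {"increments": {"ticks":[[0.03,0.02,0,0.01,0,0,0],[0.03,0.02,0,0.01,0,0,0],[0.03,0.02,0,0.01,0,0,0],[0.03,0.02,0,0.01,0,0,0],[0.03,0.02,0,0.01,0,0,0],[0.03,0.02,0,0.01,0,0,0]]}}}

```text
time: 3.95
tool_pos: [0.5486, 0.3321, 0.1573]
tool_rot: [-0.001, 0.642, 0.767, -0.001]
ft_force: [-1.9, -0.7, 0.5]
opening: 0.0397
gripper_force: 30.0
```

```bash
python3 -c "
from h import *
print(robot.sense()['ft_force'])
go([.5488+.003*0,.331,.1564],100.1)"
```

```text
[-1.88576256 -0.70497266  0.54080467]
shift [-0.0011  0.      0.0009] |d| 0.001 turn [-0.0021  0.0002 -0.0002]
```

Emit:
{"fn": "shift_gripper", "kwargs": {"increments": {"ticks":[[0.03,0.02,0,-0.055,0,0,0],[0.03,0.04,0,-0.11,0,0,0],[0.03,0.06,0,-0.165,0,0,0],[0.03,0.076,0,-0.21,0,0,0],[0.03,0.09,0,-0.247,0,0,0],[0.03,0.097,0,-0.265,0,0,0],[0.03,0.097,0,-0.265,0,0,0]]}}}

```text
time: 4.82
tool_pos: [0.547, 0.3415, 0.1833]
tool_rot: [-0.0, 0.642, 0.767, -0.001]
ft_force: [-3.9, -2.9, -3.9]
opening: 0.0395
gripper_force: 30.0
```

```bash
python3 -c "
from h import *
print(robot.sense()['ft_force'])"
```

```text
[-3.86060938 -2.92463037 -3.85631455]
```

To row units: -0.002 m is -0.02, -0.001 m is -0.01.

Emit:
{"fn": "shift_gripper", "kwargs": {"increments": {"ticks":[[0.03,0.004,0,-0.01,0,0,0],[0.03,0.007,0,-0.02,0,0,0],[0.03,0.007,0,-0.02,0,0,0]]}}}

```text
time: 5.2
tool_pos: [0.547, 0.3414, 0.1835]
tool_rot: [-0.0, 0.642, 0.766, -0.002]
ft_force: [-0.1, -3.0, -16.3]
opening: 0.0396
gripper_force: 30.0
```

The pull force rose to 16 N with no further motion, so the shutter is at its stop. I'll release and rise.

Emit:
{"fn": "shift_gripper", "kwargs": {"increments": {"ticks":[[0.094,0,0,0,0,0,0],[0.094,0,0,0,0,0,0],[0.094,0,0,0,0,0,0],[0.094,0,0,0,0,0,0],[0.094,0,0,0,0,0,0],[0.094,0,0,-0.5,0,0,0],[0.094,0,0,-1,0,0,0],[0.094,0,0,-1.3,0,0,0],[0.094,0,0,-1.3,0,0,0]]}}}

```text
time: 6.32
tool_pos: [0.5491, 0.3433, 0.3197]
tool_rot: [0.002, 0.642, 0.767, 0.003]
ft_force: [-0.0, 0.2, -0.1]
opening: 0.0941
gripper_force: 0.0
```

```bash
python3 -c "
from h import *
go([.408,-.295,.31],71)"
```

```text
shift [-0.6037 -0.2508  0.0068] |d| 0.654 turn [ 0.0064 -0.0037  0.5077]
```

Emit:
{"fn": "shift_gripper", "kwargs": {"increments": {"ticks":[[0.094,-6.04,-2.51,0.07,0.024,-0.016,2.032],[0.094,-6.04,-2.51,0.07,0.024,-0.016,2.032],[0.094,-6.04,-2.51,0.07,0.024,-0.016,2.032],[0.094,-6.04,-2.51,0.07,0.024,-0.016,2.032],[0.094,-6.04,-2.51,0.07,0.024,-0.016,2.032],[0.094,-6.04,-2.51,0.07,0.024,-0.016,2.032],[0.094,-6.04,-2.51,0.07,0.024,-0.016,2.032],[0.094,-6.04,-2.51,0.07,0.024,-0.016,2.032],[0.094,-6.04,-2.51,0.07,0.024,-0.016,2.032],[0.094,-6.04,-2.51,0.07,0.024,-0.016,2.032]]}}}

```text
time: 7.58
tool_pos: [0.4109, -0.2688, 0.3067]
tool_rot: [-0.002, 0.814, 0.58, -0.004]
ft_force: [0.9, 0.1, -0.0]
opening: 0.094
gripper_force: 0.0
```

```bash
python3 - <<'E'
from h import *
go([.408,-.295,.14],71)
s=cv2.cvtColor(robot.read_camera("scene"),cv2.COLOR_RGB2BGR);t=cv2.cvtColor(robot.read_camera("top"),cv2.COLOR_RGB2BGR)
cv2.imwrite("pics/t2.png",t);cv2.imwrite("pics/s2.png",s)
cv2.imwrite("pics/a2.png",np.vstack([crop(s,290,160,200,75,4),crop(t,140,130,200,75,4)]))
E
```

```text
shift [-0.0251  0.0071  0.1667] |d| 0.169 turn [-0.0078  0.0035 -0.0005]
```

View pics/a2.png

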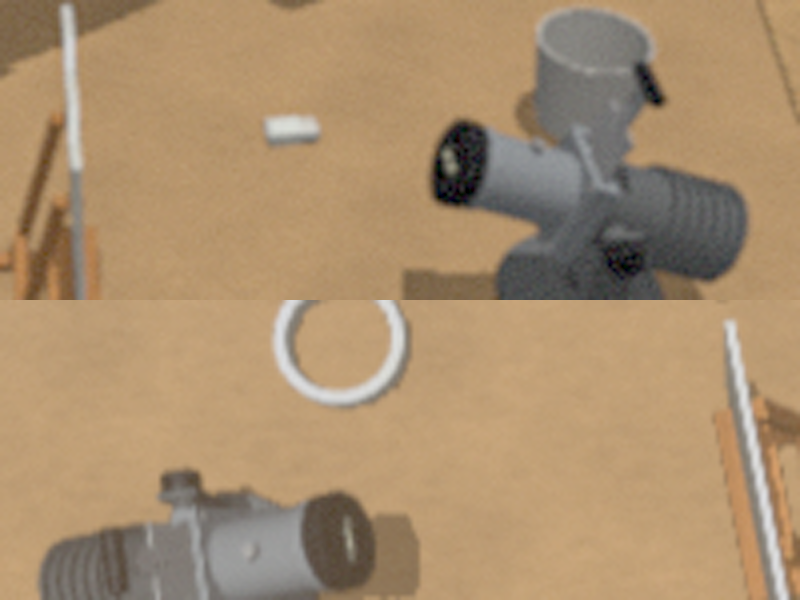

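The shutter is open: the crossbar has moved up, at scene (451,180) and top (168,197). The slit shows at scene (402,199) and top (227,189).

Emit:
{"fn": "shift_gripper", "kwargs": {"increments": {"ticks":[[0.094,-0.25,0.07,0.6,-0.032,0.012,0],[0.094,-0.25,0.07,1.2,-0.032,0.012,0],[0.094,-0.25,0.07,1.65,-0.032,0.012,0],[0.094,-0.25,0.07,1.65,-0.032,0.012,0]]}}}

```text
time: 8.18
tool_pos: [0.4064, -0.2898, 0.1387]
tool_rot: [-0.005, 0.814, 0.581, -0.001]
ft_force: [-0.1, 0.1, 1.3]
opening: 0.0941
gripper_force: 0.0
```

```bash
python3 - <<'E'
from h import *
go([.408,-.295,.0065],71)
t=cv2.imread("pics/t2.png");s=cv2.imread("pics/s2.png")
G=lambda im:cv2.cvtColor(im,cv2.COLOR_BGR2GRAY)
print(G(t)[183:210,160:176]); print(G(s)[172:190,444:460]); print(G(t)[180:200,222:233]); print(G(s)[194:206,396:410])
E
```

```text
shift [-0.0049  0.0043  0.1321] |d| 0.132 turn [-0.0084 -0.0038  0.0001]
[[126 125 125 125 126 126 124 123 119 121 120 120 124 124 122 121]
 [123 125 126 124 125 125 123 122 122 122 124 123 123 123 124 120]
 [124 124 125 125 126 124 121 117 119 120 122 117 110 104 102 102]
 [123 123 124 122 122 110 102 101  94  92  94  91  81  74  74  74]
 [121 118 119 106 100  77  68  66  56  54  59  58  55  56  55  63]
 [ 99  97  93  76  68  50  52  52  45  42  45  55  56  58  58  62]
 [ 66  63  61  57  57  43  50  58  48  43  43  57  63  61  63  63]
 [ 55  60  58  55  56  50  50  61  48  40  44  61  64  65  66  66]
 [ 57  61  59  57  61  46  48  62  53  42  44  66  66  66  68  74]
 [ 63  65  56  60  64  48  48  58  54  39  43  60  68  66  70  77]
 [ 67  60  57  67  62  51  46  54  52  42  42  57  68  66  74  80]
 [ 69  57  59  71  60  49  41  55  54  43  42  53  67  69  77  81]
 [ 70  57  65  72  59  53  46  53  58  47  42  48  68  70  81  81]
 [ 66 
[... 3089 characters left out ...]
4 110  88  54  17  14   5   3  11  13  11  25  20]
 [113 116 102  69  34   6  18   6   1  12  10  12  13  13]
 [115 112  86  53  18  28  27  26  16   8  19  18  12  19]
 [117 115  83  36  33  58  54  19  11  12   1  14  16  21]
 [117 102  70  23  50  92  87  37   2  12   7  19  19   9]
 [113  94  54  19  36  83  80  46  12   6   6  13   4  13]
 [116  88  43   3  20  61  72  61  14  13   6  15  13   8]
 [113  81  33   6  18  62  96  88  40   9   8   8  24  16]
 [105  78  26   4  12  46  84  75  37  11   5  17  14   5]
 [103  68  25   0   3  22  47  42  16   7   6  26  17  12]
 [ 99  65  28   6   1   9  18  18  12   8  13  13   4   3]
 [104  66  23   8  10  11  11  14   3   8   6   7   7  15]]
```

To row units: 0.08 m is 0.8, 0.05 m is 0.5, -0.008 rad is -0.032.

Emit:
{"fn": "shift_gripper", "kwargs": {"increments": {"ticks":[[0.094,-0.05,0.04,0.5,-0.032,-0.016,0],[0.094,-0.05,0.04,0.8,-0.032,-0.016,0],[0.094,-0.05,0.04,0.8,-0.032,-0.016,0]]}}}

```text
time: 8.55
tool_pos: [0.4117, -0.2992, 0.0637]
tool_rot: [0.005, 0.814, 0.581, 0.001]
ft_force: [-0.3, 0.7, 0.3]
opening: 0.0937
gripper_force: 0.0
```

```bash
python3 - <<'E'
from m import *
a=np.radians(20)
hd=lambda x,y,z:np.array([x*np.cos(a)-z*np.sin(a),y,.095+x*np.sin(a)+z*np.cos(a)])
W=lambda p,q:np.array([p[0]+np.cos(p[2])*q[0]-np.sin(p[2])*q[1],p[1]+np.sin(p[2])*q[0]+np.cos(p[2])*q[1],q[2]])
obs=[("top",(227,189.5),hd(.122,0,0)),("scene",(401.9,200),hd(.122,0,0)),
 ("top",T(146,142),hd(.025,0,.076)),("scene",S(628,55),hd(.025,0,.076)),
 ("top",(168.5,195),hd(.025,0,.104)),("scene",(451.6,180.7),hd(.025,0,.104)),("top",T(193,150),hd(0,0,0))]
r=least_squares(lambda p:np.concatenate([proj(n,W(p,q))-u for n,u,q in obs]),[.5,.3,-1.5])
print(r.x,np.degrees(r.x[2]),r.fun.reshape(-1,2).round(2).tolist())
sl=W(r.x,hd(.122,0,0)); print("slit",sl)
# card top edge line, near face
for v in (138,208): print(v)
n=np.array([np.cos(r.x[2]),np.sin(r.x[2])])
A=np.array([.6906,-.0249]);B=np.array([.5169,-.061]);e=B-A
k=np.linalg.solve(np.c_[n,-e],A-sl[:2]);print("level dist slit-card",k[0],"frac",k[1])
d=k[0]/2; print("mid",sl[:2]+n*d,sl[2]+d*np.tan(a))
go([.408,-.295,.0065],71)
E
```

```text
[ 0.5491339   0.32991817 -1.40424617] -80.45737901356867 [[-0.3, -0.33], [-0.32, -0.54], [-0.13, -0.22], [-0.61, -0.51], [-0.38, -0.28], [-0.06, -0.57], [-0.2, -0.19]]
slit [0.56813947 0.21686203 0.13672646]
138
208
level dist slit-card 0.26181516268096167 frac 0.45513233068248077
mid [0.58984149 0.08776588] 0.18437292053344834
shift [ 0.003  -0.0053  0.0572] |d| 0.057 turn [0.0083 0.0047 0.0002]
```

To row units: 0.03 m is 0.3, 0.02 m is 0.2.

Emit:
{"fn": "shift_gripper", "kwargs": {"increments": {"ticks":[[0.094,0,0,0.2,0,0,0],[0.094,0,0,0.3,0,0,0],[0.094,0,0,0.3,0,0,0],[0.094,0,0,0.3,0,0,0],[0.094,0,0,0.3,0,0,0]]}}}

```text
time: 9.18
tool_pos: [0.4131, -0.3013, 0.0353]
tool_rot: [0.007, 0.814, 0.581, 0.001]
ft_force: [-0.3, 0.1, -1.0]
opening: 0.094
gripper_force: 0.0
```

```bash
python3 - <<'E'
from h import *
go([.408,-.295,.0065],71)
print(robot.sense()['joint_velocities'].round(3))
s=cv2.cvtColor(robot.read_camera("scene"),cv2.COLOR_RGB2BGR);t=cv2.cvtColor(robot.read_camera("top"),cv2.COLOR_RGB2BGR)
go([.408,-.295,.0065],71)
cv2.imwrite("pics/a3.png",np.hstack([crop(s,205,140,100,75,4),crop(t,370,215,100,75,4)]))
E
```

```text
shift [ 0.0045 -0.0072  0.0287] |d| 0.03 turn [ 0.0127  0.007  -0.0004]
[-0.001  0.003  0.004 -0.001 -0.003  0.001]
shift [ 0.0044 -0.0069  0.0283] |d| 0.029 turn [ 0.0121  0.0067 -0.0004]
```

View pics/a3.png

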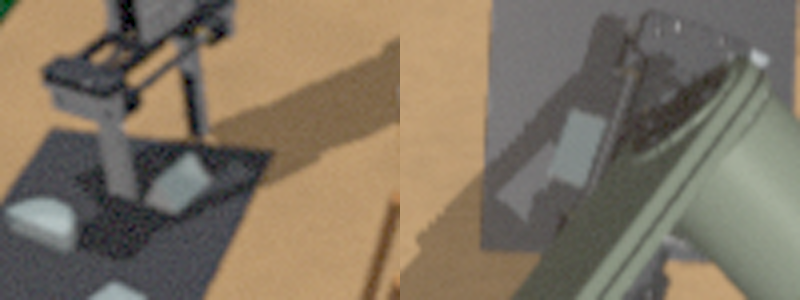

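The fingers straddle the prism at scene tile (183,183), clear of the other glass. I'll correct the pose first and then descend.

To row units: -0.0069 m is -0.069, 0.006 m is 0.06, 0.0122 rad is 0.0488.

Emit:
{"fn": "shift_gripper", "kwargs": {"increments": {"ticks":[[0.094,0.044,-0.069,0.06,0.0488,0.0268,0],[0.094,0.044,-0.069,0.06,0.0488,0.0268,0],[0.094,0.044,-0.069,0.06,0.0488,0.0268,0],[0.094,0.044,-0.069,0.06,0.0488,0.0268,0]]}}}

```text
time: 9.78
tool_pos: [0.4076, -0.2945, 0.0283]
tool_rot: [-0.0, 0.814, 0.581, -0.0]
ft_force: [0.0, 0.5, -0.6]
opening: 0.0935
gripper_force: 0.0
```

```bash
python3 - <<'E'
from h import *
go([.408,-.295,.0065],71)
E
```

```text
shift [-0.0003  0.0006  0.0218] |d| 0.022 turn [-0.0008 -0.0003 -0.0004]
```

Emit:
{"fn": "shift_gripper", "kwargs": {"increments": {"ticks":[[0.094,0,0,0.12,0,0,0],[0.094,0,0,0.215,0,0,0],[0.094,0,0,0.215,0,0,0],[0.06,0,0,0.215,0,0,0],[0.06,0,0,0.215,0,0,0],[0.06,0,0,0.215,0,0,0],[0.04,0,0,0.215,0,0,0],[0.04,0,0,0.215,0,0,0],[0.04,0,0,0.215,0,0,0]]}}}

```text
time: 10.9
tool_pos: [0.4076, -0.2945, 0.0069]
tool_rot: [-0.0, 0.814, 0.581, -0.0]
ft_force: [0.3, -0.1, 1.1]
opening: 0.0502
gripper_force: 30.0
```

```bash
python3 - <<'E'
from h import *
go([.408,-.295,.0065],71)
E
```

```text
shift [-0.0003  0.0006  0.0004] |d| 0.001 turn [-0.0007 -0.0003 -0.0004]
```

To row units: -0.3 m is -3, -0.28 m is -2.8.

Emit:
{"fn": "shift_gripper", "kwargs": {"increments": {"ticks":[[0.04,0,0,-0.15,0,0,0],[0.04,0,0,-0.45,0,0,0],[0.04,0,0,-0.9,0,0,0],[0.04,0,0,-1.4,0,0,0],[0.04,0,0,-1.9,0,0,0],[0.04,0,0,-2.4,0,0,0],[0.04,0,0,-2.8,0,0,0],[0.04,0,0,-3,0,0,0],[0.04,0,0,-3,0,0,0],[0.04,0,0,-3,0,0,0]]}}}

```text
time: 12.15
tool_pos: [0.4071, -0.294, 0.3059]
tool_rot: [-0.001, 0.814, 0.581, -0.0]
ft_force: [1.0, 0.4, -0.6]
opening: 0.0495
gripper_force: 30.0
```

```bash
python3 - <<'E'
from h import *
print(robot.sense()["opening"])
go([.5898,.0878,.30],99.5)
E
```

```text
0.04953182549451202
shift [0.4205 0.0482 0.0062] |d| 0.423 turn [-0.0021 -0.0017 -0.4978]
```

Emit:
{"fn": "shift_gripper", "kwargs": {"increments": {"ticks":[[0.04,0.45,0.05,0,0,0,-0.22],[0.04,0.9,0.1,0,0,0,-0.44],[0.04,1.4,0.16,0,0,0,-0.66],[0.04,1.9,0.22,0,0,0,-0.88],[0.04,2.4,0.27,0,0,0,-1.1],[0.04,2.9,0.33,0,0,0,-1.32],[0.04,3.35,0.38,0,0,0,-1.56],[0.04,3.8,0.43,0,0,0,-1.8],[0.04,4.1,0.47,0,0,0,-1.94],[0.04,4.2,0.48,0,0,0,-1.992]]}}}

```text
time: 13.4
tool_pos: [0.5893, 0.0882, 0.3046]
tool_rot: [-0.002, 0.645, 0.764, -0.001]
ft_force: [-0.2, 0.2, -0.9]
opening: 0.0496
gripper_force: 30.0
```

Emit:
{"fn": "shift_gripper", "kwargs": {"increments": {"ticks":[[0.04,0,0,0.3,0,0,0],[0.04,0,0,0.6,0,0,0],[0.04,0,0,0.9,0,0,0],[0.04,0,0,1.15,0,0,0],[0.04,0,0,1.25,0,0,0],[0.04,0,0,1.25,0,0,0],[0.04,0,0,1.25,0,0,0]]}}}

```text
time: 14.28
tool_pos: [0.5907, 0.0866, 0.1832]
tool_rot: [0.0, 0.646, 0.763, 0.001]
ft_force: [0.8, -0.3, -0.2]
opening: 0.0496
gripper_force: 30.0
```

```bash
python3 - <<'E'
from h import *
go([.5898,.0878,.1744],99.54)
s=cv2.cvtColor(robot.read_camera("scene"),cv2.COLOR_RGB2BGR);t=cv2.cvtColor(robot.read_camera("top"),cv2.COLOR_RGB2BGR)
cv2.imwrite("pics/s4.png",s);cv2.imwrite("pics/t4.png",t)
cv2.imwrite("pics/a4.png",np.vstack([crop(s,295,130,160,75,5),crop(t,180,140,160,45,5)]))
cv2.imwrite("pics/a5.png",crop(s,330,150,80,60,10))
E
```

```text
shift [ 0.0013 -0.0007  0.0088] |d| 0.009 turn [ 0.0015 -0.0003 -0.0009]
```

View pics/a4.png

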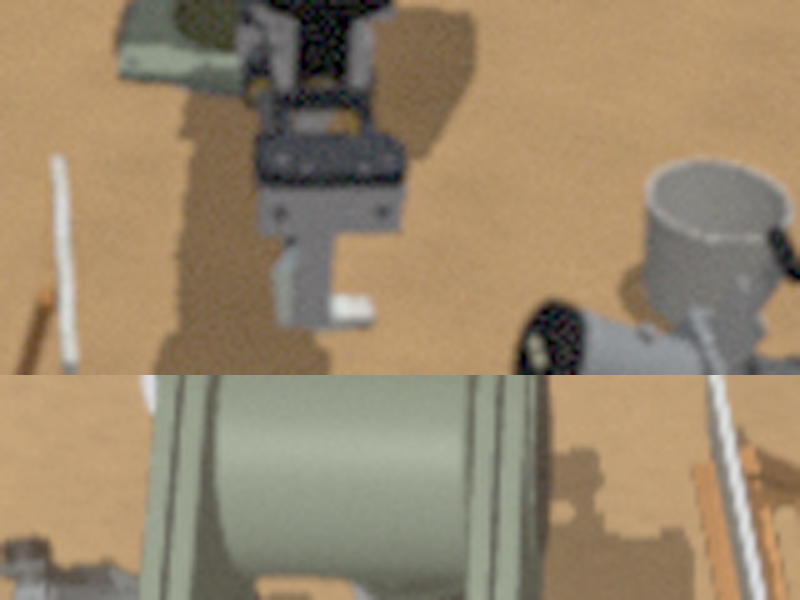

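View pics/a5.png

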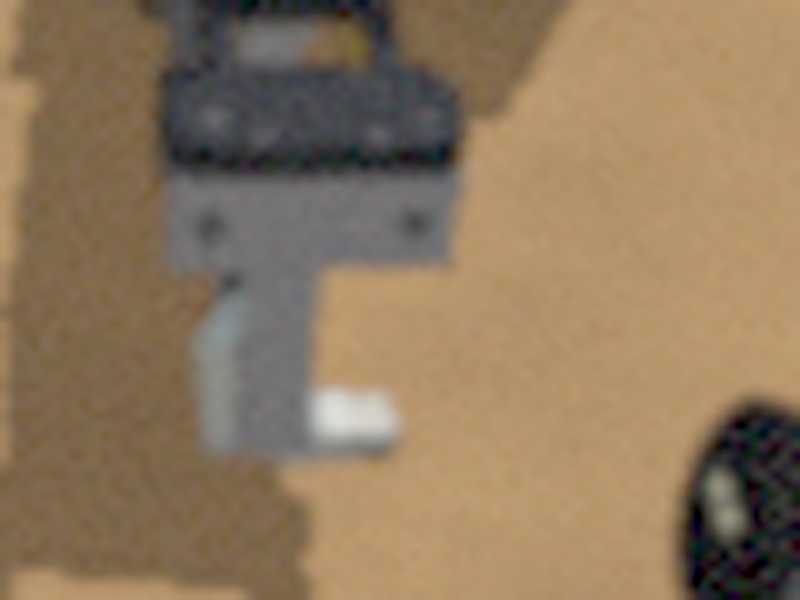

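The prism sits behind the near finger, tile pixels (195–240, 290–455), and looks upright. I'll check the corners numerically and go to the final height.

To row units: 0.0088 m is 0.088, 0.005 m is 0.05.

Emit:
{"fn": "shift_gripper", "kwargs": {"increments": {"ticks":[[0.04,0.01,-0.007,0.05,0,0,0],[0.04,0.01,-0.007,0.088,0,0,0],[0.04,0.01,-0.007,0.088,0,0,0],[0.04,0.01,-0.007,0.088,0,0,0],[0.04,0.01,-0.007,0.088,0,0,0],[0.04,0.01,-0.007,0.088,0,0,0]]}}}

```text
time: 15.12
tool_pos: [0.5891, 0.0878, 0.1732]
tool_rot: [-0.0, 0.646, 0.763, 0.0]
ft_force: [-1.0, -0.7, -1.1]
opening: 0.0498
gripper_force: 30.0
```

```bash
python3 - <<'E'
from h import *
go([.5898,.0878,.1744],99.54)
p=np.array([.5907,.0866,.1832]);th=np.radians(99.54);X=np.array([np.cos(th),np.sin(th),0]);Y=np.array([np.sin(th),-np.cos(th),0]);Z=np.array([0,0,1.])
for nm,l,w,z in [("far-left-base",-1,-1,0),("far-apex",-1,0,1),("near-left-base",1,-1,0),("near-right-base",1,1,0)]:
    q=proj("scene",p+Y*l*.025+X*w*.016+Z*(-.0039+.0277*z)); print(nm,((q-[330,150]+.5)*10-.5).round())
print("fingertip mid near",((proj("scene",p+Y*.030)-[330,150]+.5)*10).round())
E
```

```text
shift [-0.0001  0.0007 -0.0012] |d| 0.001 turn [-0.0005 -0.0007 -0.0005]
far-left-base [191. 337.]
far-apex [253. 256.]
near-left-base [206. 451.]
near-right-base [326. 448.]
fingertip mid near [269. 451.]
```

The observed corners match an upright, level prism centred in the grip. I'll raise it the last 1 mm, let it settle and hand in.

Emit:
{"fn": "shift_gripper", "kwargs": {"increments": {"ticks":[[0.04,0,0.007,-0.012,0,0,0],[0.04,0,0.007,-0.012,0,0,0],[0.04,0,0.007,-0.012,0,0,0],[0.04,0,0.007,-0.012,0,0,0],[0.04,0,0.007,-0.012,0,0,0],[0.04,0,0.007,-0.012,0,0,0]]}}}

```text
time: 15.88
tool_pos: [0.5897, 0.0879, 0.1743]
tool_rot: [-0.001, 0.646, 0.763, -0.0]
ft_force: [-0.4, 0.4, -0.6]
opening: 0.05
gripper_force: 30.0
```

```bash
python3 - <<'E'
from h import *
go([.5898,.0878,.1744],99.54)
print(robot.finish_job())
E
```

```text
shift [-0.0001  0.0001 -0.0001] |d| 0.0 turn [-0.0007 -0.0008 -0.0005]
the job is handed in; nothing more can be done
None
```

I pulled the shutter up to its stop and left it open. The prism is held by its frosted ends, point up and level, within about 2–3 mm of the measured beam midpoint. I handed the job in at 15.9 s; no verdict came back.

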